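Ready the kettle and open the descaler

TASK

Get the kettle ready for descaling: lift it by its arch handle off the hotplate, set it down gently and upright so that it stands fully on the round steel tray, and let go of it. Then open the blue descaler jug: press its red safety cap down, keep it pressed while you twist it anticlockwise until it is free, and lift it straight up about 10 cm. Finish while still holding the cap level in the air right above the jug's neck (do not put it down or let go), and leave the food box, the mug and the spice jar where they are.

Things in the scene. Friction and masses are not known exactly. Their poses are not given: they have to be found in the camera images.
- kettle_grip (a point): centre of the kettle's handle bar: black, 16 mm wide (kettle x), 76 mm long (kettle y), 14 mm high, carried by thin rods at its two ends, 45 mm of free space under it. The point lies on the kettle's axis, 140 mm above its underside. Axes as the kettle's: z up, y along the bar, x towards the spout
- kettle: loose, lidless steel kettle, 0.3 to 0.65 kg, with a fixed arch handle; the pot is 124 mm across and 85 mm high, its underside 108 mm across; the short spout reaches 96 mm from the axis. Origin at the centre of its underside; z up, y along the handle bar, x towards the spout
- hotplate: round white single-ring hotplate, fixed, cold, 164 mm across, with a dark plate 132 mm across on top; origin at the centre of its underside; the kettle stands at its middle, 50 mm above the table
- tray_mid (a point): middle of the upper face of the round steel tray, fixed, flat, 200 mm across, 6 mm high over the table, with a bead 3 mm higher around its edge; z up
- tray: the same tray; origin at the centre of its underside on the table
- jug: blue plastic descaler jug clamped in a low steel caddy, fixed to the table. Caddy 122 mm (x) by 152 mm (y); body top at 120 mm; a cone shoulder rises from 124 mm height (46 mm from the axis) to 143 mm (19 mm from it). The neck is on the jug's z axis, its top 181 mm above the origin. Origin at the centre of the underside on the table, z up
- cap_center (a point): middle of the red ribbed push-and-turn cap: loose, 40 g, 50 mm across, 34 mm high; the point is on its axis, 17 mm under its flat top. Locked, it is 175 mm above the jug's origin, with 15 mm or more free under the cap. It can be gripped round its side at any yaw. z up, x along the white mark on its top (locked: the jug's x)
- cap: the same cap; origin at the centre of its lower rim, same axes. Two inner lugs hold it: no lifting or turning until it is pressed down at least 4 mm (press 6; stop at about 8). Kept down it turns anticlockwise seen from above (clockwise is blocked); beyond 60 degrees it is free to lift straight up, at about 120 degrees is a stop; 80 to 90 is best
- cap_spring (a joint): spring plunger in the neck, pushed by the cap's roof, in m: about 0.001 with the cap locked and untouched; it grows as the cap is pressed (0.0055 or more: free to turn; stop at 0.009) and is 0 with the cap off. It pushes the cap up with 6 N locked and 11 N fully pressed
- foodbox: bystander: open white plastic food box, 100 by 140 by 40 mm, origin at the centre of its underside
- mug: bystander: blue mug, 76 mm across, 85 mm high, origin at the centre of its underside
- spice: bystander: closed spice jar, 60 mm across, 80 mm high, origin at the centre of its underside
Mind the look-alikes: they are no part of the job. What is shaped like the kettle but yellow is not meant.

How it is judged:
On the way, in this order (a step that is already met when the one before it is completed fails the run):
1. the kettle has been lifted clear off the hotplate (z of kettle_grip in the frame of hotplate above 0.205 m), for 0.1 s.
2. the kettle stands upright on the tray, released (horizontal distance between kettle_grip and tray_mid below 0.045 m and z of kettle_grip in the frame of tray_mid between 0.13 and 0.15 m and angle between kettle_grip's own z axis and vertical below 0.1 rad and contact force between the fingers and kettle below 0.1 N and contact force between kettle and tray above 1 N and linear speed of kettle below 0.03 m/s), for 0.3 s.
3. the cap is pressed down (value of joint cap_spring above 0.0045 m and z of cap_center in the frame of jug below 0.173 m), for 0.05 s.
4. the cap has been twisted past its lock (angle between the x axis of cap and the x axis of jug, either way round above 0.8 rad), for 0.05 s.
At the end, for the whole second after the job is handed in: The kettle stands still and upright (within 0.1 rad) on the tray, its axis within 45 mm of the tray's middle, not touched by the fingers; the cap is held still by the fingers, level within 0.3 rad, 50 to 200 mm above its locked height, within 50 mm of the jug's axis, touching nothing of the jug (all of step 2 and z of cap_center in the frame of jug between 0.225 and 0.375 m and horizontal distance between cap_center and jug below 0.05 m and angle between cap_center's own z axis and vertical below 0.3 rad and contact force between the fingers and cap above 1 N and contact force between cap and jug below 0.05 N and linear speed of cap below 0.05 m/s); the arm keeps its last pose, push and grip.
It fails at once if the kettle is tipped by more than 0.4 rad (angle between kettle_grip's own z axis and vertical above 0.4 rad).
It fails at once if the kettle is dropped (falls faster than 0.45 m/s out of the fingers) (linear speed of kettle above 0.45 m/s and contact force between the fingers and kettle below 0.1 N).
It fails at once if the food box is moved by more than 30 mm or tipped over (distance of foodbox from where it was at the start of the episode above 0.03 m or angle between foodbox's own z axis and vertical above 0.5 rad).
It fails at once if the mug is moved by more than 30 mm or tipped over (distance of mug from where it was at the start of the episode above 0.03 m or angle between mug's own z axis and vertical above 0.5 rad).
It fails at once if the spice jar is moved by more than 30 mm or tipped over (distance of spice from where it was at the start of the episode above 0.03 m or angle between spice's own z axis and vertical above 0.5 rad).
It also fails if it takes over 58 s, if anything falls off the work surface, if the arm or the gripper's body presses on something with over 40 N, if the wrist force passes 120 N, or if a joint passes its speed limit or range.

ROBOT

A 6-joint arm with a two-finger parallel gripper is mounted at the origin on the work surface. World frame = base frame: x ahead of the robot, y to its left, z up, the work surface at z = 0. Lengths are in m, angles in rad, forces in N, time in s.
With the tool pointing down it reaches from about 0.4 to 0.825 m from the base axis. Payload 7 kg.
Tool frame: the origin (TCP) lies at the very end of the fingers, on their centre line; the grasp point (between the pads) lies 19 mm behind it (r.grasp_offset is the distance from the TCP to the grasp point, in m); z points along the fingers, y is the direction in which the jaws open and shut (so a half turn about z gives the same grasp; the last joint's range is limited). The gripper opens to 85 mm and grips with 20 to 120 N. Pads are 22 mm wide; open, the fingers measure 114 mm over their backs; the gripper's body (76 mm by 85 mm) begins 54 mm behind the grasp point. The pads swing forward as they close: fully open they stand 13 mm farther back than shut.
Start: joints at [-0.816, 0.359, 0.012, 0, -1.224, -0.288], TCP at [0.304, -0.603, 0.208] pointing down, gripper open.
Joint ranges: [-3.07, 3.07], [-1.43, 2.12], [-1.02, 1.25], [-3.03, 1.67], [-3.05, -0], [-3.03, 3.03]. Speed limits (rad/s): [2.39, 2.39, 3.01, 3.14, 3.14, 3.14].

INTERFACE

Orientations are given as a rotation vector (axis times angle).
In Python, from workcell import telemetry, imaging, workorder, nets, r gives the robot as it stands. The module is installed in compiled form; this text tells all that it offers.
- The arm moves only by the tool carry_out, never from a script. Its argument "rows" is a list of rows, each a list of 5 numbers: the shift along the world's x, y, z in m, then the turn about the world's z in rad, then the closure, from 0 (fully open) to 1 (shut). In form: [[dx, dy, dz, turn, fingers], ...]. A call has 1 to 10 rows; each row shifts and turns the commanded pose from where the row before left it; what a row does not reach is not made up. A row lasts 1/12 s, in which the tool goes at most 41.7 mm and 7.16 degrees, less where a joint would pass 70% of its speed; a pose out of reach is approached as far as the arm can. A call is refused whole if a number of a shift passes 0.0417 or a number of a turn 0.125, either way. A call with a gripper value outside its range is refused whole. The fingers move at their own pace and stop on an object; "force" is the grip in N (left out, the last holds). Time passes only in rows, so rows that do not move let the fingers close. It gives the time, the measured TCP pose, the force and the opening at its end, in the units of the state.
- telemetry.get_obs(): the state, without advancing time (a new reading comes with each control period).
- imaging.grab_frame(name): name is "scene" or "top" or "wrist"; returns the picture (400x640x3 uint8, red, green, blue); there is no depth.
- imaging.camera_params(name): a dict with "camera_matrix" (3x3 intrinsics, pixels), "R" (3x3) and "t" (3): a world point X has camera coordinates R X + t; the wrist camera has in their place "hand_eye" (4x4, takes a point from camera to tool coordinates, whose origin is the TCP and whose axes are the flange's). Camera axes: x right, y down, z forward; pixel columns grow to the right and rows downward; lengths in m; the calibration is good to about 2 mm. A picture is of the moment at which its call begins: read the wrist's pose just before it. camera_params takes no time and is no camera call.
- workorder.job_done(): hands the job in, once; it reports no verdict.
Trained networks look in the newest picture that a camera, given by its name, has taken for a name from the list of things; names that differ only in an ending like _2 or _b are one class to them, and where a whole thing is asked for, a point or a joint stands for the part that bears it (a point fixed in the world has none). Each returns a list of dicts, best first, with "p" (0 to 1); they miss things now and then, are a little off and sometimes report something else, mostly with a low value. They report only what shows in the picture. A call takes as long as a camera call. They do not tell look-alikes from the thing itself.
- nets.masks_of(camera, label): "region" (400x640 bool, what is visible of it) and "location" ([column, row] in pixels, amid what is visible of it).
The state is a dict: "time": time; "qpos": joint angles; "qvel": joint speeds; "joint_torque": joint torques, N m; "tcp_pos": TCP position; "tool_rot": TCP orientation; "wrist_force": force on the tool from outside, world axes, zero at the start; "moment": the same for the moment, N m; "width": finger opening in m.
Only numpy, scipy, OpenCV 4.12 (cv2) and the standard library are available. Lean on these libraries where they do the work, as an engineer would, in place of code of your own. Each camera call takes 0.05 s, during which the arm holds its last target.

## Working session

There is one attempt and no reset: what is moved stays moved. The work goes in short steps, Python scripts to look and compute and a tool call to move; the robot and the scene stay as the last step left them, time stands still between calls to the robot, and variables do not carry over. Pictures are saved under pics/ and viewed, and the job is handed in when it is done.

Besides the shell and the picture viewer there is one more tool, called after "Call:" in YAML: its name, and indented under it one key for each argument. carry_out: Moves the arm, as the interface text tells. Its arguments: {"type":"object","properties":{"rows":{"type":"array"},"force":{"type":"number"}},"required":["rows"]}

```bash
mkdir -p pics; cat > h.py <<'E'
from workcell import telemetry, imaging, workorder, nets, r
import numpy as np, cv2
def save(name,fn):
    im=imaging.grab_frame(name); cv2.imwrite('pics/'+fn,im[:,:,::-1]); return im
def ray(cam,uv):
    p=imaging.camera_params(cam);K=np.array(p['camera_matrix']);R=np.array(p['R']);t=np.array(p['t'])
    d=R.T@np.linalg.inv(K)@np.array([uv[0],uv[1],1.]);return -R.T@t,d
def atz(cam,uv,z):
    o,d=ray(cam,uv);return o+d*(z-o[2])/d[2]
def proj(cam,X):
    p=imaging.camera_params(cam);K=np.array(p['camera_matrix']);x=K@(np.array(p['R'])@np.array(X)+np.array(p['t']));return x[:2]/x[2]
def tri(c1,u1,c2,u2):
    o1,d1=ray(c1,u1);o2,d2=ray(c2,u2)
    s=np.linalg.lstsq(np.c_[d1,-d2],o2-o1,rcond=None)[0]
    a=o1+d1*s[0];b=o2+d2*s[1];return (a+b)/2,np.linalg.norm(a-b)
E
python3 - <<'E'
from h import *
np.set_printoptions(precision=4,suppress=True)
for c in ['scene','top']:
    save(c,c+'0.png')
    print(c,imaging.camera_params(c))
    for l in ['kettle','kettle_grip','cap','tray','jug','hotplate','foodbox','mug','spice']:
        for d in nets.masks_of(c,l):
            if d['p']>.3: print(l,round(d['p'],2),np.round(d['location']),d['region'].sum())
print(telemetry.get_obs(), r.grasp_offset)
E
```

```text
scene {'camera_matrix': array([[382.8577,   0.    , 324.3388],
       [  0.    , 382.8577, 197.615 ],
       [  0.    ,   0.    ,   1.    ]]), 'R': array([[-0.2309,  0.9728,  0.0174],
       [ 0.7109,  0.1808, -0.6796],
       [-0.6643, -0.1446, -0.7334]]), 't': array([ 0.0474, -0.333 ,  1.7281])}
kettle 0.59 [393. 200.] 1427
kettle 0.59 [453. 216.] 1392
kettle_grip 0.68 [456. 214.] 1369
kettle_grip 0.57 [390. 194.] 1367
cap 0.58 [227. 148.] 231
tray 0.84 [304. 208.] 2032
jug 0.67 [233. 176.] 1859
hotplate 0.96 [388. 224.] 789
foodbox 0.95 [307. 262.] 1617
mug 0.77 [247. 245.] 763
spice 0.68 [348. 177.] 327
spice 0.44 [309. 262.] 1573
top {'camera_matrix': array([[498.1951,   0.    , 312.3472],
       [  0.    , 498.1951, 196.6547],
       [  0.    ,   0.    ,   1.    ]]), 'R': array([[ 0.0292, -0.9995,  0.0128],
       [-0.998 , -0.0299, -0.0548],
       [ 0.0552, -0.0111, -0.9984]]), 't': array([0.0735, 0.5584, 1.297 ])}
kettle 0.93 [231. 220.] 2214
kettle 0.62 [148. 223.] 2201
kettle_grip 0.75 [147. 224.] 2234
kettle_grip 0.64 [232. 221.] 2203
cap 0.93 [472. 234.] 462
cap 0.7 [452. 231.] 2673
tray 0.92 [348. 213.] 4879
jug 0.95 [451. 231.] 2804
hotplate 0.95 [255. 230.] 670
foodbox 0.82 [318. 119.] 2219
mug 0.84 [393. 124.] 934
spice 0.56 [295. 273.] 467
{'time': 1.0, 'qpos': array([-0.8159,  0.3586,  0.0119,  0.    , -1.2241, -0.2881]), 'qvel': array([ 0.001 ,  0.0006,  0.0017, -0.0006, -0.0016, -0.0006]), 'joint_torque': array([ -0.0002, -58.2987,  29.366 ,   6.9418,  -0.0005,   0.    ]), 'tcp_pos': array([ 0.3038, -0.6028,  0.2083]), 'tool_rot': array([-0.7267,  3.0564, -0.0001]), 'wrist_force': array([-1.141 , -0.9221,  0.1124]), 'moment': array([-0.0381, -0.0149,  0.0203]), 'width': 0.08560428376472239} 0.0187
```

View images.

View pics/scene0.png

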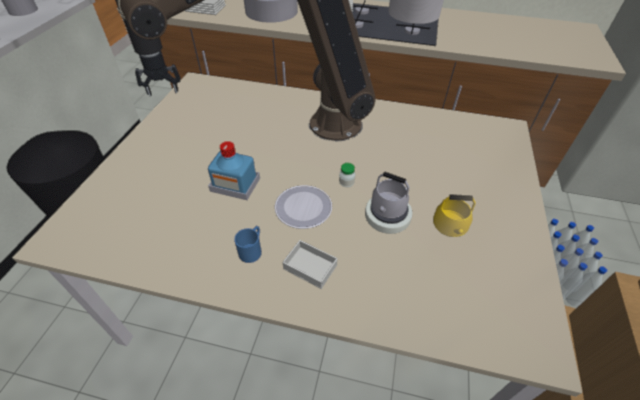

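View pics/top0.png

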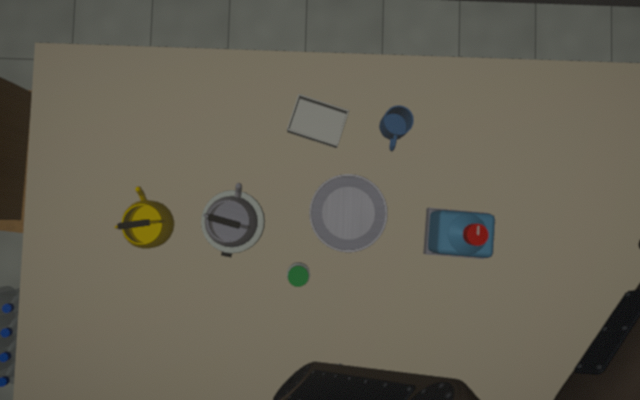

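```bash
python3 - <<'E'
import cv2
a=cv2.imread('pics/top0.png')
cv2.imwrite('pics/t0a.png',cv2.resize(a[170:290,100:300],None,fx=4,fy=4,interpolation=cv2.INTER_CUBIC))
cv2.imwrite('pics/t0b.png',cv2.resize(a[180:290,390:530],None,fx=5,fy=5,interpolation=cv2.INTER_CUBIC))
b=cv2.imread('pics/scene0.png')
cv2.imwrite('pics/s0a.png',cv2.resize(b[130:270,190:490],None,fx=2.6,fy=2.6,interpolation=cv2.INTER_CUBIC))
E
```

```text
(no output)
```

View pics/t0a.png

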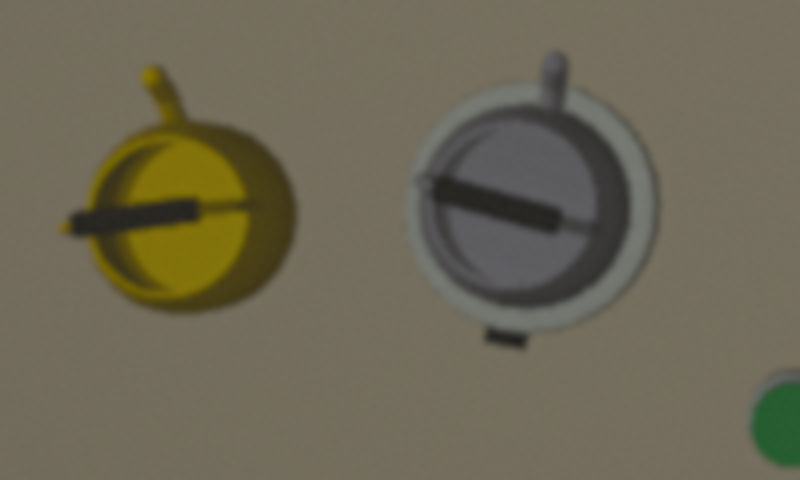

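View pics/t0b.png

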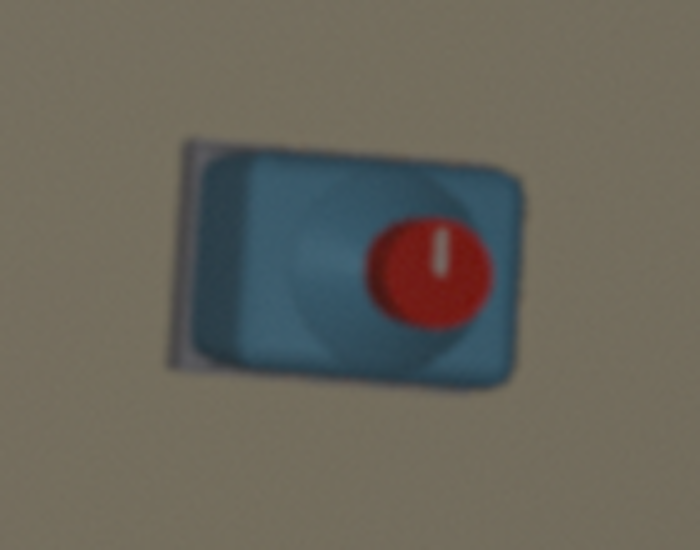

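View pics/s0a.png

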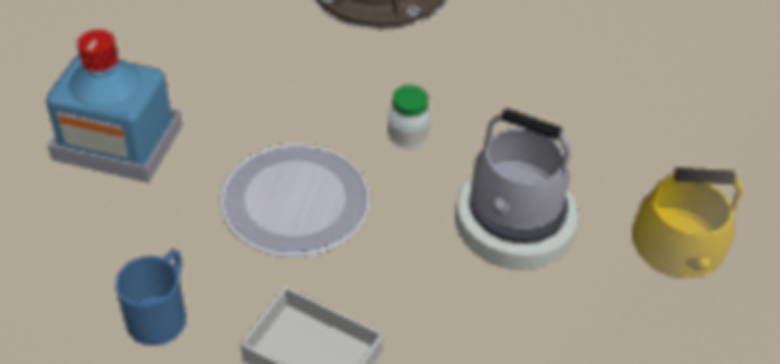

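```bash
python3 - <<'E'
from h import *
np.set_printoptions(precision=4,suppress=True)
a=cv2.imread('pics/top0.png');b=cv2.imread('pics/scene0.png')
def bl(im,x0,y0,x1,y1,f):
    m=np.zeros(im.shape[:2],np.uint8);m[y0:y1,x0:x1]=f(im[y0:y1,x0:x1].astype(int))
    n,l,s,c=cv2.connectedComponentsWithStats(m);k=1+np.argmax(s[1:,4]);return c[k],s[k,4],np.argwhere(l==k)[:,::-1]
dark=lambda i:(i.max(2)<62)
T=bl(a,200,205,247,232,lambda i:i.max(2)<50);S=bl(b,375,168,412,188,lambda i:i.max(2)<50)
print('bar',T[0],T[1],S[0],S[1])
print(atz('top',T[0],.190),atz('top',T[0],.1935),atz('scene',S[0],.1915),tri('top',T[0],'scene',S[0]))
(cx,cy),(w,h_),ang=cv2.minAreaRect(T[2].astype(np.float32));box=cv2.boxPoints(((cx,cy),(w,h_),ang))
print(box,[atz('top',p,.1935)[:2] for p in box])
v=np.linalg.svd(T[2]-T[2].mean(0),full_matrices=False)[2][0]
p=atz('top',T[0]+v*14,.1935);q=atz('top',T[0]-v*14,.1935);d=p-q;print('bar dir yaw deg',np.degrees(np.arctan2(d[1],d[0])))
red=lambda i:(i[...,2]>90)&(i[...,1]<60)
T=bl(a,440,210,510,260,red);S=bl(b,215,135,240,162,red);print('cap',T[0],T[1],S[0],S[1])
print(tri('top',T[0],'scene',S[0]),atz('top',(477.2,234.2),.192))
for c in ['top','scene']:
    imaging.grab_frame(c)
    for l in ['tray','hotplate']:
        d=nets.masks_of(c,l)[0];m=d['region'].astype(np.uint8);cs,_=cv2.findContours(m,cv2.RETR_EXTERNAL,cv2.CHAIN_APPROX_NONE);e=cv2.fitEllipse(max(cs,key=len));print(c,l,e,atz(c,e[0],.007 if l=='tray' else .03))
    for l in ['foodbox','mug','spice']:
        d=nets.masks_of(c,l)[0];print(l,d['p'],atz(c,d['location'],.04))
# jug axis yaw: body top edges
for p in [(186,140),(172,368),(522,172),(514,385)]:
    print(atz('top',(390+p[0]/5,180+p[1]/5),.02 if p[0]<300 else .12))
for p in [(445,230),(440,275)]: print('mark',atz('top',(390+p[0]/5,180+p[1]/5),.192))
E
```

```text
bar [223.2733 220.6279] 172 [394.3291 177.6582] 79
[0.4858 0.2924 0.19  ] [0.4857 0.2918 0.1935] [0.4874 0.293  0.1915] (array([0.4857, 0.2928, 0.1898]), np.float64(0.0006426949812562474))
[[207.5883 219.6471]
 [209.1177 213.5294]
 [239.9412 221.2353]
 [238.4118 227.353 ]] [array([0.4869, 0.3273]), array([0.5008, 0.3244]), array([0.4855, 0.2542]), array([0.4716, 0.2571])]
bar dir yaw deg -103.98135948309923
cap [476.9292 234.4985] 339 [227.4936 149.391 ] 156
(array([ 0.4702, -0.2892,  0.1725]), np.float64(0.0054264147477325496)) [ 0.4718 -0.2858  0.192 ]
top tray ((348.0020751953125, 212.72116088867188), (77.45836639404297, 78.56852722167969), 177.0923309326172) [ 0.5166 -0.0057  0.007 ]
top hotplate ((232.14877319335938, 221.74801635742188), (57.68579864501953, 60.12185287475586), 50.762901306152344) [0.4838 0.2959 0.03  ]
foodbox 0.63 [0.7499 0.0825 0.04  ]
mug 0.55 [ 0.7521 -0.1187  0.04  ]
spice 0.94 [0.3573 0.1207 0.04  ]
scene tray ((302.9097595214844, 206.64381408691406), (42.195045471191406, 56.76823043823242), 88.53771209716797) [ 0.5219 -0.0043  0.007 ]
scene hotplate ((388.336181640625, 215.2183074951172), (36.761436462402344, 46.07758712768555), 107.99613952636719) [0.5069 0.2989 0.03  ]
foodbox 0.76 [0.7653 0.0839 0.04  ]
mug 0.76 [ 0.7482 -0.1219  0.04  ]
spice 0.65 [0.3477 0.122  0.04  ]
[ 0.5349 -0.2125  0.02  ]
[ 0.4154 -0.2071  0.02  ]
[ 0.5202 -0.3521  0.12  ]
[ 0.4172 -0.3491  0.12  ]
mark [ 0.4906 -0.2898  0.192 ]
mark [ 0.47   -0.2877  0.192 ]
```

Call:
carry_out:
  rows:
    - [0,0,0.03,0,0]
    - [0.006,0.02,0.03,0.1,0]
    - [0.006,0.03,0.03,0.1,0]
    - [0.01,0.03,0,0.1,0]
    - [0.01,0.03,0,0.1,0]
    - [0.01,0.03,0,0.1,0]
    - [0.01,0.03,0,0.1,0]
    - [0.01,0.03,0,0.1,0]
    - [0.01,0.03,0,0.1,0]
    - [0.01,0.03,0,0.05,0]

```text
time: 2.43
tcp_pos: [0.3857, -0.3422, 0.2977]
tool_rot: [-1.929, 2.479, -0.001]
wrist_force: [0.4, 0.3, 0.1]
width: 0.0854
```

Call:
carry_out:
  rows:
    - [0.01,0.03,0,0,0]
    - [0.01,0.03,0,0,0]
    - [0.01,0.03,0,0,0]
    - [0.01,0.03,0,0,0]
    - [0.01,0.03,0,0,0]
    - [0.01,0.03,0,0,0]
    - [0.01,0.03,0,0,0]
    - [0.01,0.03,0,0,0]
    - [0,0.03,0,0,0]
    - [0,0.03,0,0,0]

```text
time: 3.27
tcp_pos: [0.4657, -0.0421, 0.2975]
tool_rot: [-1.922, 2.485, -0.0]
wrist_force: [0.9, 0.2, -0.3]
width: 0.0849
```

Call:
carry_out:
  rows:
    - [0,0.03,0,0,0]
    - [0,0.03,0,0,0]
    - [0,0.03,0,0,0]
    - [0,0.03,0,0,0]
    - [0,0.03,0,0,0]
    - [0,0.03,0,0,0]
    - [0,0.03,0,0,0]
    - [0,0.03,0,0,0]
    - [0,0.03,0,0,0]
    - [0,0.015,0,0,0]

```text
time: 4.1
tcp_pos: [0.4654, 0.2441, 0.2973]
tool_rot: [-1.924, 2.483, 0.0]
wrist_force: [-0.4, -0.7, 0.3]
width: 0.0855
```

Call:
carry_out:
  rows:
    - [0.01,0.024,0,0,0]
    - [0.0106,0.0243,0,0.008,0]
    - [0,0,0,0,0]

```text
time: 4.35
tcp_pos: [0.4873, 0.2928, 0.2964]
tool_rot: [1.934, -2.475, 0.0]
wrist_force: [-0.3, -0.8, -0.8]
width: 0.0853
```

```bash
cat >> h.py <<'E'
def wproj(X,o):
    from scipy.spatial.transform import Rotation as Ro
    p=imaging.camera_params('wrist');H=np.array(p['hand_eye']);R=Ro.from_rotvec(o['tool_rot']).as_matrix()
    xt=R.T@(np.array(X)-o['tcp_pos']);xc=np.linalg.inv(H)@np.r_[xt,1];u=np.array(p['camera_matrix'])@xc[:3];return u[:2]/u[2]
def watz(uv,z,o):
    from scipy.spatial.transform import Rotation as Ro
    p=imaging.camera_params('wrist');H=np.array(p['hand_eye']);R=Ro.from_rotvec(o['tool_rot']).as_matrix()
    d=R@H[:3,:3]@np.linalg.inv(np.array(p['camera_matrix']))@np.array([uv[0],uv[1],1.]);c=R@H[:3,3]+o['tcp_pos'];return c+d*(z-c[2])/d[2]
E
python3 - <<'E'
from h import *
o=telemetry.get_obs();print(o['tcp_pos'],o['tool_rot'],o['time'])
im=save('wrist','w1.png')
print(wproj([.486,.2925,.197],o))
for s in (-1,1):
    y=np.array([np.cos(np.radians(76)),np.sin(np.radians(76)),0])
    print(wproj(np.array([.486,.2925,.197])+s*.038*y,o))
E
```

```text
[0.48727754 0.29277533 0.29642821] [ 1.93416658e+00 -2.47469456e+00  4.59067042e-04] 4.35
[319.18397314 191.44582214]
[319.36226906 144.14565885]
[319.01973692 235.01608521]
```

View pics/w1.png

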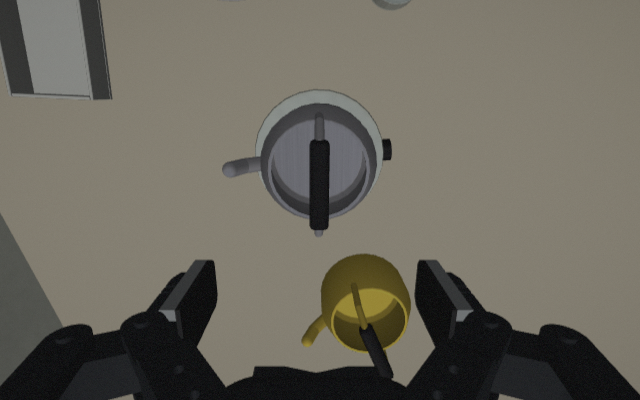

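Call:
carry_out:
  rows:
    - [-0.001,-0.002,-0.02,0,0]
    - [0,0,-0.025,0,0]
    - [0,0,-0.025,0,0]
    - [0,0,-0.02,0,0]
    - [0,0,-0.02,0,0]
    - [0,0,-0.015,0,0]
    - [0,0,0,0,0.4]
    - [0,0,0,0,1]
    - [0,0,0,0,1]
    - [0,0,0,0,1]
  force: 60

```text
time: 5.23
tcp_pos: [0.4858, 0.288, 0.174]
tool_rot: [-1.931, 2.475, 0.0]
wrist_force: [-0.3, 0.5, 0.2]
width: 0.0387
```

Call:
carry_out:
  rows:
    - [0,0,0,0,1]
    - [0,0,0,0,1]
    - [0,0,0,0,1]
    - [0,0,0,0,1]

```text
time: 5.57
tcp_pos: [0.4852, 0.2882, 0.1736]
tool_rot: [-1.932, 2.476, 0.001]
wrist_force: [-3.2, 1.5, 5.3]
width: 0.0116
```

```bash
python3 - <<'E'
from h import *
o=telemetry.get_obs();print(o['tcp_pos'],o['tool_rot'],o['time'],o['width'],o['wrist_force'])
im=save('wrist','w2.png');im=save('scene','s2.png')
b=cv2.imread('pics/s2.png')
cv2.imwrite('pics/s2a.png',cv2.resize(b[90:270,190:490],None,fx=2.6,fy=2.6,interpolation=cv2.INTER_CUBIC))
E
```

```text
[0.48517457 0.2881638  0.17363881] [-1.93167612e+00  2.47583915e+00  8.28649790e-04] 5.5667 0.011618240516727656 [-3.19088849  1.49598107  5.28389347]
```

View pics/s2a.png

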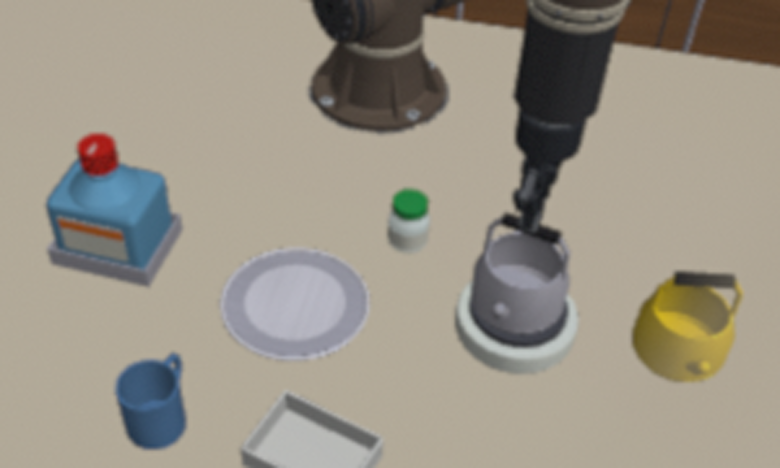

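View pics/w2.png

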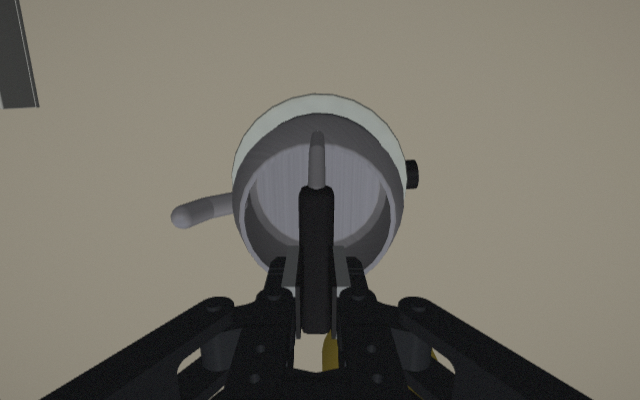

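Call:
carry_out:
  rows:
    - [0,0,0.004,0,1]
    - [0,0,0.006,0,1]
    - [0,0,0.006,0,1]
    - [0,0,0.006,0,1]
    - [0,0,0.006,0,1]
    - [0,0,0,0,1]
    - [0,0,0,0,1]

```text
time: 6.25
tcp_pos: [0.4853, 0.2879, 0.2009]
tool_rot: [-1.931, 2.477, 0.0]
wrist_force: [-0.4, 0.4, -6.7]
width: 0.0107
```

```bash
python3 - <<'E'
from h import *
o=telemetry.get_obs();print(o['tcp_pos'],o['tool_rot'],o['time'],o['width'],o['wrist_force'],o['moment'])
im=save('wrist','w3.png');im=save('scene','s3.png')
b=cv2.imread('pics/s3.png')
cv2.imwrite('pics/s3a.png',cv2.resize(b[150:250,350:490],None,fx=5,fy=5,interpolation=cv2.INTER_CUBIC))
E
```

```text
[0.48533036 0.28788541 0.2008969 ] [-1.93147486e+00  2.47656896e+00  4.42167991e-04] 6.25 0.010708067449285595 [-0.42687186  0.39227033 -6.7256805 ] [ 0.03727096 -0.04125644 -0.03801417]
```

View pics/s3a.png

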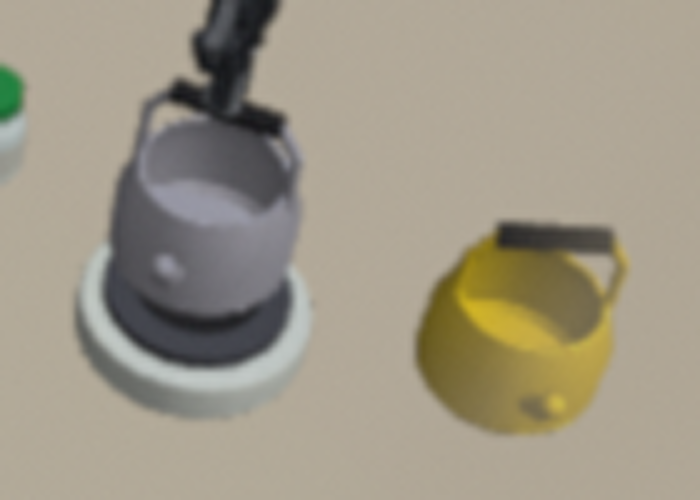

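View pics/w3.png

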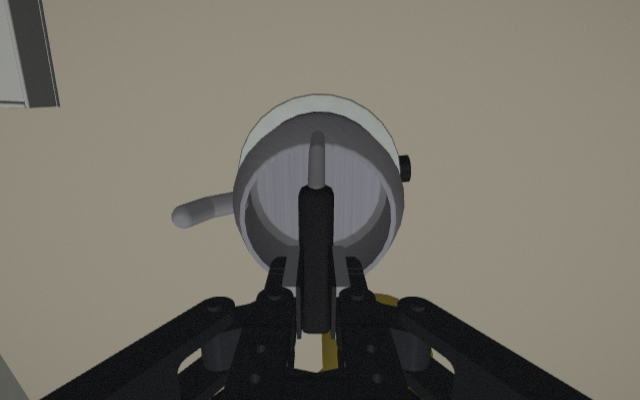

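Call:
carry_out:
  rows:
    - [0,0,0.01,0,1]
    - [0,0,0.015,0,1]
    - [0,-0.005,0.015,0,1]
    - [0.001,-0.01,0.01,0,1]
    - [0.002,-0.015,0,0,1]
    - [0.002,-0.02,0,0,1]
    - [0.003,-0.025,0,0,1]
    - [0.003,-0.025,0,0,1]
    - [0.003,-0.025,0,0,1]
    - [0.003,-0.025,0,0,1]
  force: 80

```text
time: 7.18
tcp_pos: [0.5014, 0.1352, 0.2499]
tool_rot: [1.931, -2.477, -0.0]
wrist_force: [0.0, -0.1, -6.4]
width: 0.0096
```

Call:
carry_out:
  rows:
    - [0.003,-0.025,0,0,1]
    - [0.003,-0.025,0,0,1]
    - [0.003,-0.025,0,0,1]
    - [0.003,-0.02,0,0,1]
    - [0.002,-0.02,0,0,1]
    - [0.001,-0.015,0,0,1]
    - [0,-0.01,0,0,1]
    - [0,-0.003,0,0,1]
    - [0,0,0,0,1]

```text
time: 7.93
tcp_pos: [0.5166, -0.0064, 0.2501]
tool_rot: [1.93, -2.478, -0.0]
wrist_force: [0.8, 0.2, -6.5]
width: 0.0094
```

```bash
python3 - <<'E'
from h import *
o=telemetry.get_obs();print(o['tcp_pos'],o['tool_rot'],o['time'],o['width'],o['wrist_force'],o['moment'])
im=save('top','t4.png');im=save('scene','s4.png')
b=cv2.imread('pics/s4.png')[60:280,200:460];a=cv2.imread('pics/t4.png')[120:340,250:510]
cv2.imwrite('pics/c4.png',cv2.resize(np.hstack([b,a]),None,fx=1.5,fy=1.5,interpolation=cv2.INTER_CUBIC))
E
```

```text
[ 0.51657368 -0.00642392  0.25014962] [ 1.92970988e+00 -2.47823291e+00 -4.86379520e-04] 7.9333 0.009415367308763183 [ 0.79764643  0.23583043 -6.51286878] [-0.07659919  0.08054218 -0.01713813]
```

View pics/c4.png

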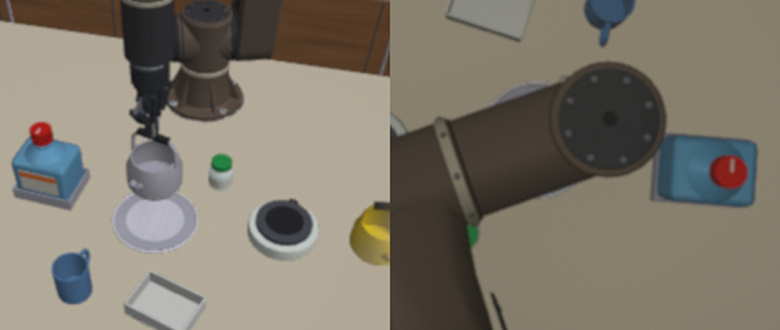

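Call:
carry_out:
  rows:
    - [0.001,0,-0.015,0,1]
    - [0,0,-0.02,0,1]
    - [0,0,-0.02,0,1]
    - [0,0,-0.02,0,1]
    - [0,0,-0.015,0,1]
    - [0,0,-0.01,0,1]
    - [0,0,-0.007,0,1]
    - [0,0,-0.004,0,1]
    - [0,0,0,0,1]

```text
time: 8.78
tcp_pos: [0.5182, -0.005, 0.1392]
tool_rot: [1.932, -2.476, -0.0]
wrist_force: [-0.5, -0.4, -5.4]
width: 0.0093
```

Call:
carry_out:
  rows:
    - [0,0,-0.003,0,1]
    - [0,0,-0.002,0,1]
    - [0,0,-0.002,0,1]
    - [0,0,0,0,1]

```text
time: 9.12
tcp_pos: [0.5181, -0.0053, 0.1324]
tool_rot: [-1.932, 2.477, 0.0]
wrist_force: [0.3, 0.2, -6.3]
width: 0.0092
```

Call:
carry_out:
  rows:
    - [0,0,-0.0015,0,1]
    - [0,0,-0.0015,0,1]
    - [0,0,0,0,1]

```text
time: 9.37
tcp_pos: [0.5184, -0.0056, 0.1303]
tool_rot: [-1.932, 2.477, -0.001]
wrist_force: [-3.3, -0.8, 2.2]
width: 0.0094
```

Call:
carry_out:
  rows:
    - [0,0,-0.001,0,1]
    - [0,0,0,0,1]

```text
time: 9.53
tcp_pos: [0.5187, -0.0057, 0.1302]
tool_rot: [-1.932, 2.476, -0.002]
wrist_force: [-5.3, -0.2, 10.6]
width: 0.0093
```

Contact made. Release gradually, then rise.

Call:
carry_out:
  rows:
    - [0,0,0.0005,0,0.75]
    - [0,0,0,0,0.7]
    - [0,0,0,0,0.5]
    - [0,0,0,0,0.3]
    - [0,0,0,0,0.1]
    - [0,0,0,0,0]
    - [0,0,0,0,0]
    - [0,0,0,0,0]

```text
time: 10.2
tcp_pos: [0.5182, -0.0053, 0.1289]
tool_rot: [-1.932, 2.477, 0.0]
wrist_force: [0.8, -0.3, 0.8]
width: 0.0853
```

```bash
python3 - <<'E'
from h import *
o=telemetry.get_obs();print(o['tcp_pos'],o['tool_rot'],o['time'],o['width'],o['wrist_force'],o['moment'])
im=save('wrist','w5.png');im=save('scene','s5.png')
b=cv2.imread('pics/s5.png')[100:260,200:460]
a=cv2.imread('pics/w5.png')[:,:][::2,::2]
b=cv2.resize(b,None,fx=1.6,fy=1.6)[:200]
cv2.imwrite('pics/c5.png',np.hstack([b,a]))
E
```

```text
[ 0.51822181 -0.0052752   0.1289342 ] [-1.93207617e+00  2.47721217e+00  4.69548598e-06] 10.2 0.08530265685726741 [ 0.78303229 -0.33948635  0.82402127] [ 0.055327    0.02481743 -0.00924457]
```

View pics/c5.png

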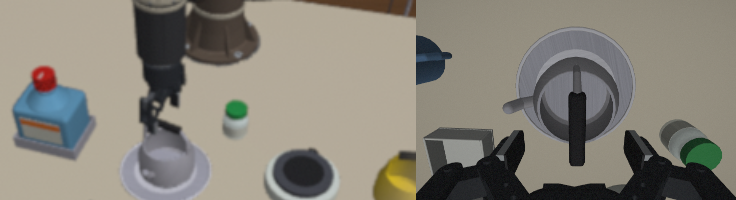

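Call:
carry_out:
  rows:
    - [0,0,0.01,0,0]
    - [0,0,0.02,0,0]
    - [0,0,0.03,0,0]
    - [0,0,0.03,0,0]
    - [0,0,0.03,0,0]
    - [0,0,0.03,0,0]
    - [0,-0.01,0,0,0]
    - [-0.003,-0.02,0,0,0]
    - [-0.004,-0.02,0,0,0]
    - [-0.004,-0.02,0,0,0]

```text
time: 11.13
tcp_pos: [0.507, -0.076, 0.2798]
tool_rot: [-1.933, 2.476, -0.001]
wrist_force: [0.3, -0.4, 0.1]
width: 0.0854
```

Call:
carry_out:
  rows:
    - [-0.006,-0.03,0,0,0]
    - [-0.006,-0.03,0,0,0]
    - [-0.006,-0.03,0,0,0]
    - [-0.006,-0.03,0,0,0]
    - [-0.006,-0.03,0,0,0]
    - [-0.006,-0.03,0,0,0]
    - [-0.001,-0.02,0,0,0]
    - [0,-0.012,0,0,0]
    - [0,0,0,0,0]
    - [0,0,0,0,0]

```text
time: 11.97
tcp_pos: [0.47, -0.2876, 0.279]
tool_rot: [1.93, -2.478, -0.0]
wrist_force: [0.4, 0.1, 0.5]
width: 0.0854
```

```bash
python3 - <<'E'
from h import *
o=telemetry.get_obs();print(o['tcp_pos'],o['tool_rot'],o['time'],o['qpos'],o['wrist_force'])
im=save('wrist','w6.png')
i=im.astype(int);m=((i[...,0]>90)&(i[...,1]<60)).astype(np.uint8)
n,l,s,c=cv2.connectedComponentsWithStats(m);k=1+np.argmax(s[1:,4]);print(c[k],s[k],watz(c[k],.19,o))
print([wproj([.4715,-.287,z],o) for z in (.158,.192)])
im=save('top','t6.png')
E
```

```text
[ 0.47001001 -0.28762184  0.27900909] [ 1.93033214e+00 -2.47847963e+00 -4.02853663e-04] 11.9667 [-1.93719768e-01  1.15255884e-01 -1.48982189e-01 -1.04466686e-04
 -1.30681039e+00 -5.36434187e-02] [0.43982757 0.12203496 0.5466392 ]
[315.88125    194.25694444] [ 284  164   64   62 2880] [ 0.4711483  -0.28917594  0.19      ]
[array([316.09692837, 186.15674052]), array([316.12900015, 197.72272924])]
```

View pics/w6.png

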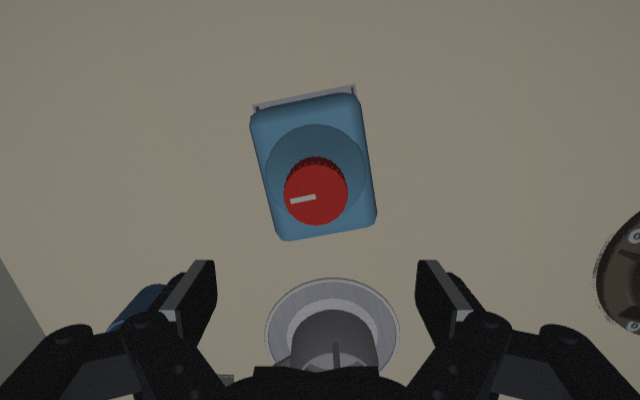

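View pics/t6.png

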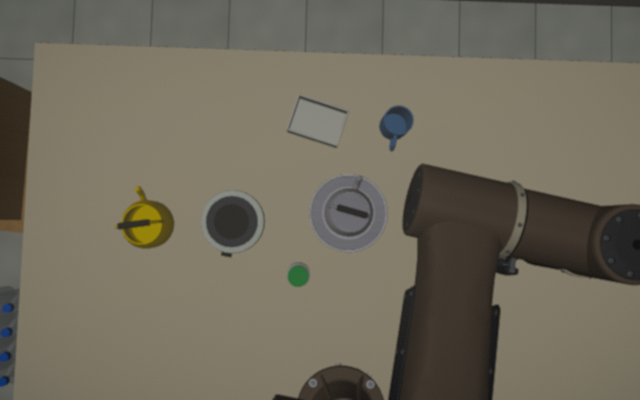

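Call:
carry_out:
  rows:
    - [0.0015,0,0,-0.1,0]
    - [0,0,0,-0.1,0]
    - [0,0,0,-0.1,0]
    - [0,0,0,-0.1,0]
    - [0,0,0,-0.1,0]
    - [0,0,0,-0.1,0]
    - [0,0,0,-0.1,0]
    - [0,0,0,-0.1,0]
    - [0,0,0,0,0]
    - [0,0,0,0,0]

```text
time: 12.9
tcp_pos: [0.4719, -0.2864, 0.2792]
tool_rot: [-0.821, 3.032, -0.0]
wrist_force: [0.0, -0.4, 0.8]
width: 0.0853
```

```bash
python3 - <<'E'
from h import *
o=telemetry.get_obs();print(o['tcp_pos'],o['tool_rot'],o['time'],o['qpos'],o['wrist_force'])
im=save('wrist','w7.png')
i=im.astype(int);m=((i[...,0]>90)&(i[...,1]<60)).astype(np.uint8)
n,l,s,c=cv2.connectedComponentsWithStats(m);k=1+np.argmax(s[1:,4]);print(c[k],s[k],watz(c[k],.191,o))
print([wproj([.4715,-.287,z],o) for z in (.158,.192)])
cv2.imwrite('pics/w7a.png',cv2.resize(im[130:250,240:400,::-1],None,fx=4,fy=4))
E
```

```text
[ 0.47193731 -0.28642488  0.27922006] [-8.21498346e-01  3.03190857e+00 -9.57373957e-05] 12.9 [-1.90738601e-01  1.16545704e-01 -1.47018924e-01 -1.08261944e-04
 -1.30687965e+00 -8.50833685e-01] [ 0.01537971 -0.3602103   0.79160862]
[315.74982982 191.21545269] [ 284  161   64   62 2938] [ 0.47063522 -0.2890221   0.191     ]
[array([317.25276027, 182.59689707]), array([317.449713  , 193.78212499])]
```

View pics/w7a.png

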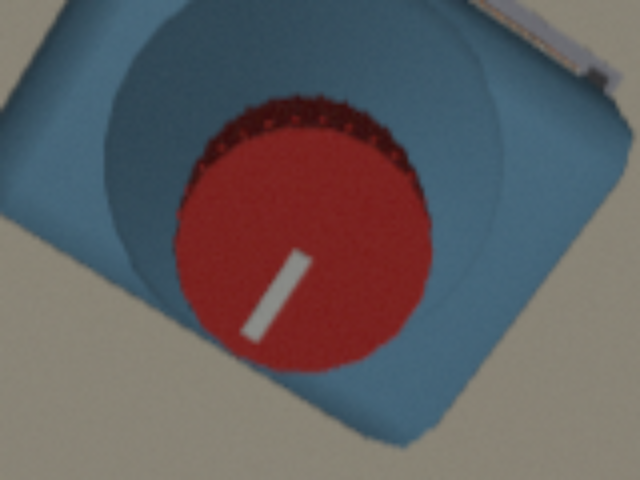

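Call:
carry_out:
  rows:
    - [-0.0005,-0.0015,-0.02,0,0]
    - [0,0,-0.025,0,0]
    - [0,0,-0.025,0,0]
    - [0,0,-0.025,0,0]
    - [0,0,-0.015,0,0]
    - [0,0,-0.009,0,0]
    - [0,0,0,0,0.2]
    - [0,0,0,0,0.4]
    - [0,0,0,0,0.6]
    - [0,0,0,0,1]
  force: 80

```text
time: 13.78
tcp_pos: [0.4719, -0.2888, 0.1616]
tool_rot: [-0.815, 3.032, -0.001]
wrist_force: [-1.3, 2.5, 4.9]
width: 0.0461
```

Call:
carry_out:
  rows:
    - [0,0,0,0,1]
    - [0,0,0,0,1]
    - [0,0,0,0,1]

```text
time: 14.03
tcp_pos: [0.4718, -0.2888, 0.1615]
tool_rot: [-0.815, 3.032, -0.002]
wrist_force: [-1.4, 3.5, 5.9]
width: 0.0459
```

```bash
python3 - <<'E'
from h import *
o=telemetry.get_obs();print(o['tcp_pos'],o['tool_rot'],o['time'],o['width'],o['wrist_force'],o['moment'])
im=save('wrist','w8.png');im=save('scene','s8.png')
b=cv2.imread('pics/s8.png')[100:230,180:310]
cv2.imwrite('pics/c8.png',np.hstack([cv2.resize(b,(400,400)),cv2.imread('pics/w8.png')[:,120:520]]))
E
```

```text
[ 0.47184816 -0.28881314  0.16149556] [-8.15131828e-01  3.03188822e+00 -1.58448740e-03] 14.0333 0.04594624151577899 [-1.44908233  3.48937619  5.87027652] [ 1.16839362  0.51825624 -0.08297852]
```

View pics/c8.png

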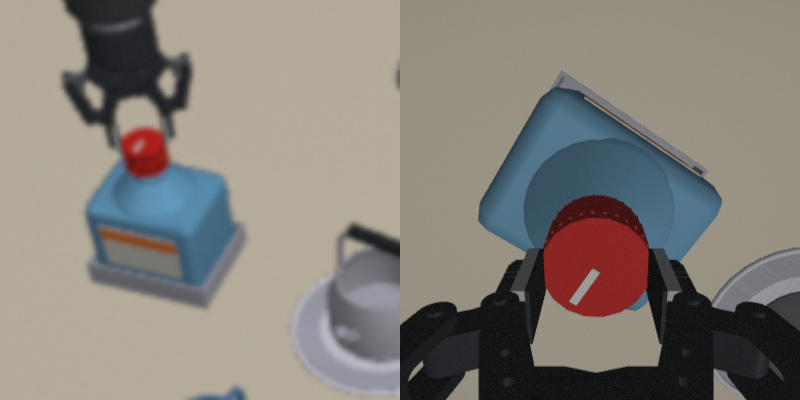

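```bash
python3 - <<'E'
from h import *
o=telemetry.get_obs()
x,y,_=o['tcp_pos']
print(wproj([x,y,.192],o),watz((596-400+120,266),.192,o))
E
```

```text
[319.29835753 271.05603217] [ 0.47044271 -0.29134665  0.192     ]
```

Call:
carry_out:
  rows:
    - [0,0,-0.002,0,1]
    - [0,0,-0.002,0,1]
    - [0,0,-0.0015,0,1]
    - [0,0,-0.001,0,1]
    - [0,0,-0.0005,0,1]
    - [0,0,0,0,1]

```text
time: 14.63
tcp_pos: [0.4719, -0.2889, 0.1552]
tool_rot: [-0.816, 3.032, -0.002]
wrist_force: [-2.5, 5.8, 10.7]
width: 0.0458
```

```bash
python3 - <<'E'
from h import *
o=telemetry.get_obs();print(o['tcp_pos'],o['tool_rot'],o['time'],o['width'],o['wrist_force'],o['moment'])
E
```

```text
[ 0.47192067 -0.28888146  0.15516618] [-8.15550919e-01  3.03155702e+00 -2.29881750e-03] 14.6333 0.04581011067219977 [-2.49697066  5.81549211 10.72253089] [ 1.70508677  1.18482757 -0.01089745]
```

Call:
carry_out:
  rows:
    - [0,0,0,0.05,1]
    - [0,0,0,0.08,1]
    - [0,0,0,0.08,1]
    - [0,0,0,0.08,1]

```text
time: 14.97
tcp_pos: [0.472, -0.2885, 0.1552]
tool_rot: [-1.25, 2.879, -0.002]
wrist_force: [-1.8, 7.1, 10.2]
width: 0.0463
```

```bash
python3 - <<'E'
from h import *
o=telemetry.get_obs();print(o['tcp_pos'],o['tool_rot'],o['time'],o['width'],o['wrist_force'],o['moment'])
im=save('scene','s9.png')
im=save('wrist','w9.png')
cv2.imwrite('pics/c9.png',np.hstack([cv2.resize(cv2.imread('pics/s9.png')[100:230,180:310],(400,400)),cv2.imread('pics/w9.png')[:,120:520]]))
E
```

```text
[ 0.47199175 -0.28854444  0.15515874] [-1.25017125e+00  2.87946019e+00 -2.09239041e-03] 14.9667 0.04630378572062989 [-1.82186908  7.09696436 10.23219695] [ 2.33596325  1.09028386 -0.06553167]
```

View pics/c9.png

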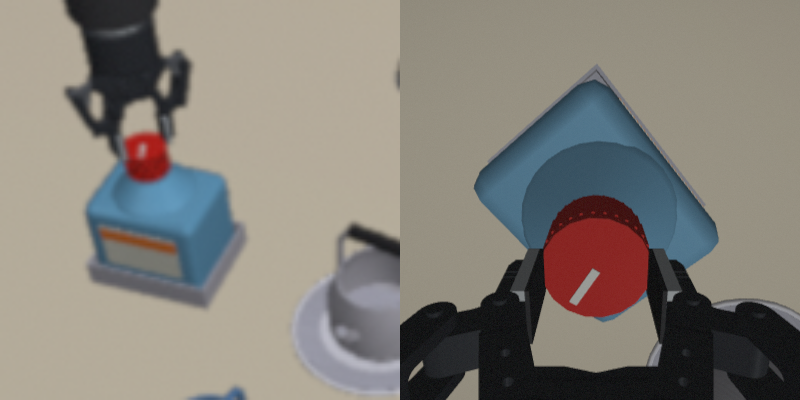

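Call:
carry_out:
  rows:
    - [0,0,0,0.1,1]
    - [0,0,0,0.1,1]
    - [0,0,0,0.1,1]
    - [0,0,0,0.1,1]
    - [0,0,0,0.1,1]
    - [0,0,0,0.1,1]

```text
time: 15.57
tcp_pos: [0.4717, -0.2885, 0.1553]
tool_rot: [-2.047, 2.381, -0.003]
wrist_force: [-4.4, 6.4, 13.1]
width: 0.046
```

Call:
carry_out:
  rows:
    - [0,0,0,0.1,1]
    - [0,0,0,0.1,1]
    - [0,0,0,0.1,1]
    - [0,0,0,0.1,1]
    - [0,0,0,0.1,1]
    - [0,0,0,0.1,1]
    - [0,0,0,0,1]

```text
time: 16.15
tcp_pos: [0.4715, -0.2887, 0.1553]
tool_rot: [-2.661, 1.668, -0.003]
wrist_force: [-4.8, 5.5, 12.9]
width: 0.046
```

```bash
python3 - <<'E'
from h import *
o=telemetry.get_obs();print(o['tcp_pos'],o['tool_rot'],o['time'],o['width'],o['wrist_force'],o['moment'],o['qpos'])
im=save('scene','s10.png')
im=save('wrist','w10.png')
cv2.imwrite('pics/c10.png',np.hstack([cv2.resize(cv2.imread('pics/s10.png')[100:230,180:310],(400,400)),cv2.imread('pics/w10.png')[:,120:520]]))
E
```

```text
[ 0.47151774 -0.28870459  0.15530753] [-2.66138805  1.66820217 -0.00307112] 16.15 0.045968387185712736 [-4.82192442  5.49396942 12.86590078] [1.77811148 1.95279078 0.03304247] [-1.95020619e-01  1.99454538e-01 -3.36880471e-01  1.70219686e-04
 -1.03242383e+00  6.45920702e-01]
```

View pics/c10.png

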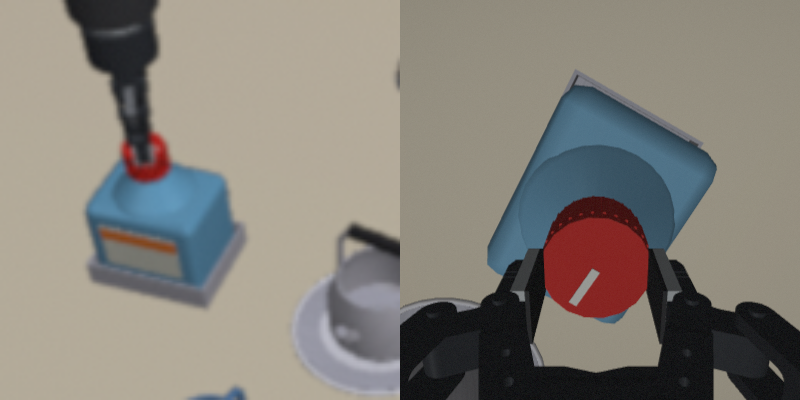

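Call:
carry_out:
  rows:
    - [0,0,0.004,0,1]
    - [0,0,0.006,0,1]
    - [0,0,0.006,0,1]
    - [0,0,0.006,0,1]

```text
time: 16.58
tcp_pos: [0.4712, -0.2887, 0.1756]
tool_rot: [-2.656, 1.678, -0.0]
wrist_force: [-0.3, 1.5, -1.4]
width: 0.0463
```

Call:
carry_out:
  rows:
    - [0,0,0.01,0,1]
    - [0,0,0.015,0,1]
    - [0,0,0.015,0,1]
    - [0,0,0.015,0,1]
    - [0,0,0.015,0,1]
    - [0,0,0.01,0,1]
    - [0,0,0.005,0,1]
    - [0,0,0,0,1]
    - [0,0,0,0,1]
    - [0,0,0,0,1]

```text
time: 17.42
tcp_pos: [0.4707, -0.2886, 0.259]
tool_rot: [2.656, -1.678, -0.002]
wrist_force: [-0.2, -0.6, -0.1]
width: 0.0463
```

```bash
python3 - <<'E'
from h import *
o=telemetry.get_obs();print(o['tcp_pos'],o['tool_rot'],o['time'],o['width'],o['wrist_force'],o['moment'],o['qpos'])
im=save('scene','s11.png')
im=save('wrist','w11.png');save('top','t11.png')
cv2.imwrite('pics/c11.png',np.hstack([cv2.resize(cv2.imread('pics/s11.png')[60:260,180:380],(400,400)),cv2.imread('pics/w11.png')[:,120:520]]))
E
```

```text
[ 0.47074938 -0.28860197  0.25904364] [ 2.65579310e+00 -1.67779318e+00 -2.23733417e-03] 17.4167 0.04633355940695797 [-0.23477909 -0.58724796 -0.13212746] [ 0.0278113  -0.03162417 -0.00106334] [-1.95461811e-01  1.27497137e-01 -1.79535731e-01 -3.23585059e-04
 -1.26517113e+00  6.39480877e-01]
```

View pics/c11.png

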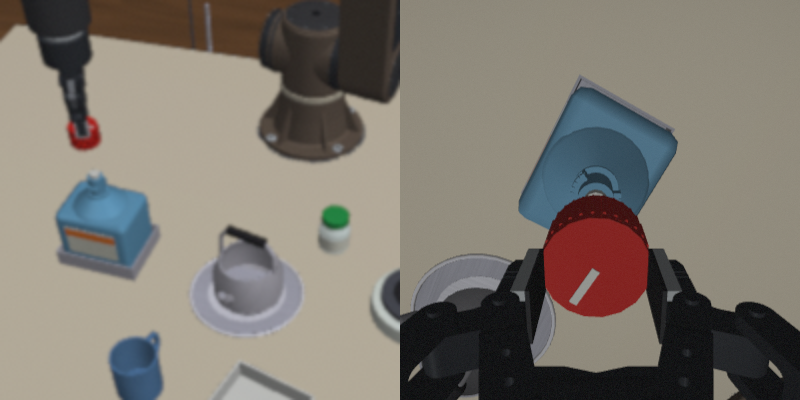

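View pics/t11.png

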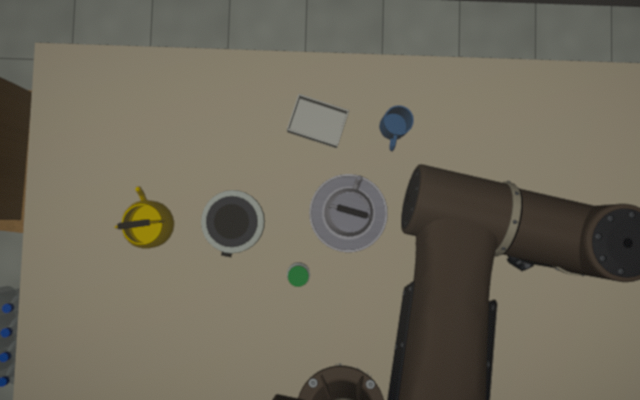

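The cap is free and held level above the neck, and the kettle stands on the tray. Handing in.

```bash
python3 -c "
from h import *
print(workorder.job_done()); print(telemetry.get_obs()['time'])"
```

```text
the job is handed in; nothing more can be done
None
the job is handed in; nothing more can be done
```

The job is handed in, at about 17.6 s of the 58 s allowed; it reports no verdict, so what follows rests on my own last checks.

- **Kettle:** I lifted the steel kettle by its arch handle, set it on the round tray and let go. It looked upright and near the tray's middle in the last top and scene pictures.
- **Cap:** I gripped the red cap, pressed it down about 6 mm, turned it about 86° anticlockwise while pressed, and lifted it about 10 cm. In the last pictures it was level in the fingers above the open neck, with almost no force on the wrist. I could not read the spring itself; I judged the press from the wrist force, 10–13 N.
- **Bystanders:** The food box, mug and spice jar look unmoved in the last top picture.

Three readings did not fully agree:
- **Cap position:** the top camera and the wrist camera differed by about 3 mm, so the cap may sit 1–3 mm off-centre along the pads.
- **Handle grip:** the measured finger opening fell from 11.6 to 9.3 mm on the 16 mm handle, but I saw no slip.
- **Cap opening:** the fingers read 46 mm on the 50 mm cap.

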